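# Line up and restock the reagent jars by size

## Robot

A 7-joint arm with a two-finger parallel gripper is mounted at the origin on the work surface. World frame = base frame: x ahead of the robot, y to its left, z up, the work surface at z = 0. Lengths are in m, angles in rad, forces in N, time in s.
With the tool pointing down it reaches from about 0.4 to 0.85 m from the base axis. Payload 10.4 kg.
Tool frame: the origin (TCP) lies midway between the tips of the shut fingers; the grasp point (between the pads) lies 19 mm behind it; z points along the fingers, y is the line along which they close (so a half turn about z gives the same grasp; the last joint's range is limited). The gripper opens to 87 mm and grips with 3 to 60 N. Pads are 19 mm wide; open, the fingers measure 117 mm over their backs; the gripper's body (75 mm by 190 mm) begins 51 mm behind the grasp point.
Start: joints at [-1.283, 0.332, -0.065, 1.46, 0.022, 1.35, -0.088], TCP at [0.191, 0.595, 0.223] pointing down, gripper open.
Joint ranges: [-2.6, 2.6], [-0.5, 2.12], [-1.47, 1.34], [0.16, 2.42], [-1.27, 4.41], [0.06, 2.06], [-2.6, 2.6]. Speed limits (rad/s): [2.22, 2.22, 2.79, 2.79, 3.14, 3.14, 3.14].

## Interface

Orientations are given as a unit quaternion [x, y, z, w].
In Python, from bench import r gives the robot as it stands.
- The arm moves only by the tool arm_command, never from a script. Its arguments are lists of equal length, an entry for each row: "xyz": the shift along the world's x, y, z in m, a list of three; "rot": the turn, a rotation vector about the world's x, y, z in rad, a list of three. In form: {"xyz": [[tx, ty, tz], ...], "rot": [[ax, ay, az], ...]}. A call has 1 to 20 rows; each row is the pose to reach, as a shift and turn from the pose commanded when the call began; what a row does not reach only later rows make up. A row lasts 1/12 s, in which the tool goes at most 41.7 mm and 7.16 degrees, less where a joint would pass 70% of its speed; a pose out of reach is approached as far as the arm can. A call with a gripper value outside its range is refused whole. "grip" is the opening, from 0 (shut) to 1 (fully open), set as the call begins (left out, the last holds). The fingers move at their own pace and stop on an object; "squeeze" is the grip in N (left out, the last holds). Time passes only in rows, so rows that repeat a pose let the fingers close. It gives the time, the measured TCP pose, the force, the opening and the grip force at its end, in the units of the state.
- r.read_state(): the state, without advancing time (a new reading comes with each control period).
- r.camera(name): name is "scene" or "top" or "wrist"; returns the picture (384x512x3 uint8, red, green, blue); there is no depth.
- r.camera_model(name): a dict with "fx", "fy", "cx", "cy" (pixels), "T" (4x4, takes a point from camera to world coordinates). Camera axes: x right, y up, looking along -z (the intrinsics and any distortion apply to the point x, -y, -z); pixel columns grow to the right and rows downward; lengths in m; the calibration is good to about 2 mm. A picture is of the moment at which its call begins: read the wrist's pose just before it. camera_model takes no time and is no camera call; for the wrist camera it gives the pose at the moment of the call.
- r.close_job(): hands the job in; it is judged then, once.
Trained networks look in the newest picture that a camera, given by its name, has taken for a name from the list of things; names that differ only in an ending like _2 or _b are one class to them, and where a whole thing is asked for, a point or a joint stands for the part that bears it (a point fixed in the world has none). Each returns a list of dicts, best first, with "conf" (0 to 1); they miss things now and then, are a little off and sometimes report something else, mostly with a low value. They report only what shows in the picture. A call takes as long as a camera call.
- r.look_for(label, camera): "at" ([x, y, z] in m, in the coordinates of the camera as it stood for that picture, good to about 4 mm: the middle of the surface that is visible of it).
- r.spot_point(label, camera): "at" ([x, y, z] in m, in the coordinates of the camera as it stood for that picture, good to about 4 mm: a listed point, or the origin of a listed thing).
The state is a dict: "time": time; "joint_positions": joint angles; "joint_vel": joint speeds; "joint_torque": joint torques, N m; "ee_pos": TCP position; "eef_rot": TCP orientation; "ft_force": force on the tool from outside, world axes, zero at the start; "torque": the same for the moment, N m; "width": finger opening in m; "grip_force": force on a finger pad.
Only numpy, scipy, OpenCV 4.12 (cv2) and the standard library are available. Lean on these libraries where they do the work, as an engineer would, in place of code of your own. Each camera call takes 0.05 s, during which the arm holds its last target. There are 200 camera calls.

## Task

Restock the teal reagent stand with the four screw-lid jars, lined up by height along its front row: the smallest jar on the red mark at one end, the medium size on the middle mark, the largest on the white mark at the other end. The opened medium jar (orange lid) now stands on the mark behind the middle one: bring it forward to the middle mark of the front row and put the new medium jar (blue lid) on the mark behind it. Set every jar down upright and centred on its mark, without dropping or toppling any, and leave the amber bottle and the stack of dishes where they stand.

Things in the scene. Friction and masses are not known exactly. Their poses are not given: they have to be found in the camera images.
- jar_small: Straight-sided round jar standing upright, loose: white body with a paper label, blue screw lid (24 mm tall, the widest part; body 3 mm slimmer). 75 mm tall overall, 40 mm across the lid, about 90 g. Origin: centre of its underside, z up. Starts on the table (z = 0).
- jar_medium: Straight-sided round jar standing upright, loose: white body with a paper label, blue screw lid (24 mm tall, the widest part; body 3 mm slimmer). 100 mm tall overall, 48 mm across the lid, about 160 g. Origin: centre of its underside, z up. The new stock. Starts on the table (z = 0).
- jar_large: Straight-sided round jar standing upright, loose: white body with a paper label, blue screw lid (24 mm tall, the widest part; body 3 mm slimmer). 125 mm tall overall, 56 mm across the lid, about 260 g. Origin: centre of its underside, z up. Starts on the table (z = 0).
- jar_opened: Straight-sided round jar standing upright, loose: white body with a paper label, orange screw lid (24 mm tall, the widest part; body 3 mm slimmer). 100 mm tall overall, 48 mm across the lid, about 160 g. Origin: centre of its underside, z up. The older stock, with an orange band round its body. Starts on the stand, on the mark behind the middle one.
- mark_red: Red round mark, 72 mm across, flat on the stand's top. Origin: its centre, 20 mm above the table. An end of the front row (the row nearer the robot), left or right, 90 mm from mark_middle.
- mark_middle: White round mark, 72 mm across, flat on the stand's top. Origin: its centre, 20 mm above the table. Middle of the front row of three, 55 mm from the stand's front edge. The stand is a fixed teal board, 300 mm long, 200 mm deep, 20 mm thick; a steel rail along its back edge rises 16 mm above its top.
- mark_end: White round mark, 72 mm across, flat on the stand's top. Origin: its centre, 20 mm above the table. The other end of the front row, across from the red mark, 90 mm from mark_middle.
- mark_behind: White round mark, 72 mm across, flat on the stand's top. Origin: its centre, 20 mm above the table. The only mark in the back row, 90 mm straight behind mark_middle and 52 mm in front of the rear rail; at the start the opened jar stands on it.
- amber_bottle: Bystander, not to be moved: loose amber glass bottle with a black cap, 110 mm tall, 56 mm across, standing upright on the table among the jars. Origin: centre of its underside.
- dish_stack: Bystander, not to be moved: loose stack of three lidded clear dishes in one piece, 90 mm across, 44 mm tall, on the table to the left beyond the stand. Origin: centre of its underside. (Not listed: a pen, a clipboard and a pipette lying flat nearer the robot, a flat dish 15 mm tall at the right; machines and racks beyond x = 0.75 and |y| = 0.5.)

How it is judged:
At the end, for the whole second after the job is handed in: Small jar within 12 mm of the red mark's centre, opened (orange-lid) jar of the middle mark, large jar of the other end mark, new medium jar of the mark behind; all upright (within 6 degrees) on the stand's top, released and at rest; amber bottle and dish stack within 30 mm of their starts (horizontal distance between jar_small and mark_red below 0.012 m and height (world z) of jar_small between 0.014 and 0.026 m and angle between each of jar_small, jar_opened, jar_large, jar_medium's own z axis and vertical below 0.1 rad and linear speed of each of jar_small, jar_opened, jar_large, jar_medium below 0.02 m/s and contact force between the fingers and jar_small below 0.1 N and horizontal distance between jar_opened and mark_middle below 0.012 m and height (world z) of jar_opened between 0.014 and 0.026 m and contact force between the fingers and jar_opened below 0.1 N and horizontal distance between jar_large and mark_end below 0.012 m and height (world z) of jar_large between 0.014 and 0.026 m and contact force between the fingers and jar_large below 0.1 N and horizontal distance between jar_medium and mark_behind below 0.012 m and height (world z) of jar_medium between 0.014 and 0.026 m and contact force between the fingers and jar_medium below 0.1 N and distance of each of amber_bottle, dish_stack from where it was at the start of the episode below 0.03 m); the robot touches nothing.
It fails at once if a jar is knocked over (leans more than 35 degrees) (angle between any of jar_small, jar_opened, jar_large, jar_medium's own z axis and vertical above 0.6 rad).
It fails at once if a jar is dropped from more than about 30 mm (moves faster than 0.8 m/s out of the fingers) ((linear speed of jar_small above 0.8 m/s and contact force between the fingers and jar_small below 0.05 N) or (linear speed of jar_opened above 0.8 m/s and contact force between the fingers and jar_opened below 0.05 N) or (linear speed of jar_large above 0.8 m/s and contact force between the fingers and jar_large below 0.05 N) or (linear speed of jar_medium above 0.8 m/s and contact force between the fingers and jar_medium below 0.05 N)).
It fails at once if the amber bottle or the dish stack is pushed more than 30 mm or tipped over (distance of any of amber_bottle, dish_stack from where it was at the start of the episode above 0.03 m or angle between any of amber_bottle, dish_stack's own z axis and vertical above 0.5 rad).
It also fails if it takes over 109 s, if anything falls off the work surface, if the arm or the gripper's body presses on something with over 40 N, if the wrist force passes 120 N, or if a joint passes its speed limit or range.

## Working session

There is one attempt and no reset: what is moved stays moved. The work goes in short steps, Python scripts to look and compute and a tool call to move; the robot and the scene stay as the last step left them, time stands still between calls to the robot, and variables do not carry over. Pictures are saved under pics/ and viewed, at most 14 in all, crops included, and the job is handed in when it is done.

Besides the shell and the picture viewer there is one more tool, called after ">>>" by a JSON object that holds its "name" and its "arguments", one argument or row to a line. arm_command: Moves the arm, as the interface text tells. Its arguments: {"type":"object","properties":{"xyz":{"type":"array"},"rot":{"type":"array"},"grip":{"type":"number"},"squeeze":{"type":"number"}},"required":["xyz","rot"]}

```bash
mkdir -p pics; cat > h.py <<'E'
from bench import r
import numpy as np, cv2
def snap(c,fn=None):
    im=r.camera(c)
    if fn: cv2.imwrite('pics/'+fn,im[:,:,::-1])
    return im
def find(names,c,f='spot_point',n=2):
    T=np.array(r.camera_model(c)['T'])
    for k in names:
        for d in getattr(r,f)(k,c)[:n]:
            p=T@np.r_[d['at'],1]; print(c,k,p[:3].round(4),round(d['conf'],2))
def st():
    s=r.read_state(); print({k:np.round(s[k],3).tolist() for k in('time','joint_positions','ee_pos','eef_rot','width','grip_force','ft_force')})
E
python3 - <<'E'
from h import *
st()
a=snap('top','top0.png');b=snap('scene','scene0.png')
for c in('top','scene'):
    find(['jar_small','jar_medium','jar_large','jar_opened','mark_red','mark_middle','mark_end','mark_behind','amber_bottle','dish_stack'],c)
E
```

```text
{'time': 0.0, 'joint_positions': [-1.283, 0.333, -0.065, 1.461, 0.022, 1.35, -0.089], 'ee_pos': [0.191, 0.595, 0.222], 'eef_rot': [0.155, 0.988, -0.001, -0.0], 'width': 0.087, 'grip_force': 0.0, 'ft_force': [0.66, -0.15, 0.911]}
top jar_small [ 0.4666 -0.4205 -0.0023] 0.8
top jar_medium [ 0.4437 -0.2886 -0.0017] 0.98
top jar_medium [ 0.5431 -0.0676  0.0208] 0.62
top jar_large [ 0.4429 -0.2909  0.002 ] 0.65
top jar_large [0.4752 0.3784 0.0009] 0.6
top jar_opened [0.6249 0.029  0.021 ] 0.94
top mark_red [ 0.5417 -0.0698  0.0198] 0.83
top mark_middle [0.4783 0.3767 0.0075] 0.64
top mark_end [0.5209 0.1102 0.022 ] 0.8
top mark_behind [0.6184 0.0296 0.023 ] 0.54
top mark_behind [ 0.4672 -0.4178 -0.0009] 0.43
top amber_bottle [ 6.161e-01 -2.936e-01 -3.000e-04] 0.69
top dish_stack [0.6718 0.3768 0.0046] 0.95
scene jar_small [ 0.4642 -0.4226 -0.001 ] 0.49
scene jar_medium [ 4.414e-01 -2.908e-01  2.000e-04] 0.68
scene jar_large [0.4796 0.3746 0.0051] 0.6
scene jar_opened [0.6214 0.0289 0.0187] 0.77
scene mark_red [ 0.5401 -0.0736  0.0259] 0.5
scene mark_middle [0.5295 0.0155 0.0221] 0.55
scene mark_middle [ 0.6163 -0.3014  0.0024] 0.44
scene mark_end [0.524  0.1066 0.0145] 0.84
scene mark_behind [0.6221 0.0315 0.017 ] 0.57
scene amber_bottle [ 0.6175 -0.3012  0.0034] 0.57
scene dish_stack [0.665  0.3742 0.0028] 0.65
```

View pics/top0.png

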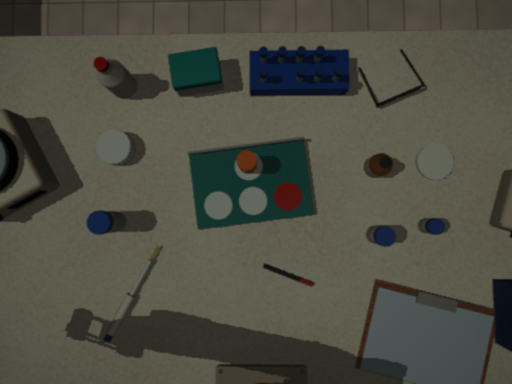

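View pics/scene0.png

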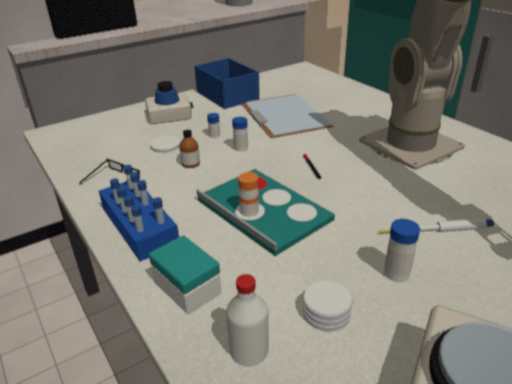

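The top picture shows the stand with its white marks at about (218,205) and (253,200) and the red one at (288,196). The opened jar is at (247,161), the large jar at (100,222), the medium at (384,236) and the small at (435,226). The amber bottle at (381,164) is clear of the jars. The scene view agrees. Next I'll refine these by colour blobs.

```bash
cat >> h.py <<'E'
def ray(c,uv,z):
    m=r.camera_model(c);T=np.array(m['T'])
    d=T[:3,:3]@np.r_[(uv[0]-m['cx'])/m['fx'],-(uv[1]-m['cy'])/m['fy'],-1]
    return T[:3,3]+d*(z-T[2,3])/d[2]
def blob(mask,near,R=22):
    yy,xx=np.nonzero(mask); k=np.hypot(xx-near[0],yy-near[1])<R
    return np.array([xx[k].mean(),yy[k].mean()]),k.sum()
def hsv(im): return cv2.cvtColor(im,cv2.COLOR_RGB2HSV)
E
python3 - <<'E'
from h import *
m=r.camera_model('top');print({k:v for k,v in m.items() if k!='T'},np.round(m['T'],3).tolist())
im=cv2.imread('pics/top0.png')[:,:,::-1].copy();H=hsv(im)
for n,p in(('red',(288,196)),('white',(253,200)),('teal',(210,170)),('blue',(384,236)),('blueL',(100,222)),('or',(247,161))):print(n,H[p[1],p[0]])
h,s,v=[H[...,i].astype(int) for i in range(3)]
white=(s<60)&(v>110); red=((h<8)|(h>172))&(s>150); org=(h<14)&(s>150); blue=(h>105)&(h<130)&(s>130)
for n,M,p,z,R in(('red',red,(288,196),.02,20),('mid',white,(253,200),.02,17),('end',white,(218,205),.02,17),
  ('opened',org,(247,161),.095,14),('med',blue,(384,236),.095,18),('large',blue,(100,222),.12,18),('small',blue,(435,226),.07,18)):
    uv,k=blob(M,p,R);print(n,uv.round(1),k,ray('top',uv,z).round(4))
E
```

```text
{'fx': 410.8165460592039, 'fy': 410.8165460592039, 'cx': 250.8407737870381, 'cy': 189.39741952011633} [[-0.006, 0.998, -0.06, 0.497], [-1.0, -0.007, -0.021, 0.002], [-0.022, 0.06, 0.998, 1.073], [0.0, 0.0, 0.0, 1.0]]
red [  1 210  79]
white [ 43  22 103]
teal [ 84 158  50]
blue [111 173  62]
blueL [110 184  65]
or [ 11 208  97]
red [287.5 195.9] 592 [ 0.5424 -0.0696  0.02  ]
mid [nan nan] 0 [nan nan nan]
end [nan nan] 0 [nan nan nan]
opened [246.5 160.2] 322 [0.6254 0.0327 0.095 ]
med [384.7 235.9] 307 [ 0.4436 -0.2916  0.095 ]
large [ 99.1 222.1] 436 [0.4799 0.3765 0.12  ]
small [435.1 225.9] 208 [ 0.4655 -0.4205  0.07  ]h.py:20: RuntimeWarning: Mean of empty slice.
  return np.array([xx[k].mean(),yy[k].mean()]),k.sum()
  ret = ret.dtype.type(ret / rcount)
```

```bash
python3 - <<'E'
from h import *
im=cv2.imread('pics/top0.png')[:,:,::-1].copy();H=hsv(im)
h,s,v=[H[...,i].astype(int) for i in range(3)]
w=(s<60)&(v>70); P=[np.array([.5424,-.0696])]
for n,p in(('mid',(253,200)),('end',(218,205))):
    uv,k=blob(w,p,17);q=ray('top',uv,.02);P.append(q[:2]);print(n,uv,k,q.round(4))
P=np.array(P);c=P.mean(0);d=P[2]-P[0];d/=np.linalg.norm(d)
print('red',c-.09*d,'mid',c,'end',c+.09*d,'behind',c+.09*np.array([d[1],-d[0]]))
E
```

```text
mid [252.64398734 200.46677215] 632 [0.5313 0.0198 0.02  ]
end [217.83413078 204.92982456] 627 [0.5205 0.1092 0.02  ]
red [ 0.5423579  -0.06950679] mid [0.5313956  0.01982309] end [0.52043329 0.10915297] behind [0.62072548 0.03078539]
```

>>> {"name": "arm_command", "arguments": {
  "xyz": [
    [0.289,-0.2185,0],
    [0.289,-0.2185,0],
    [0.289,-0.2185,0],
    [0.289,-0.2185,0],
    [0.289,-0.2185,0],
    [0.289,-0.2185,0],
    [0.289,-0.2185,0],
    [0.289,-0.2185,0],
    [0.289,-0.2185,0],
    [0.289,-0.2185,0],
    [0.289,-0.2185,0],
    [0.289,-0.2185,0]
  ],
  "rot": [
    [0,0,-0.475],
    [0,0,-0.475],
    [0,0,-0.475],
    [0,0,-0.475],
    [0,0,-0.475],
    [0,0,-0.475],
    [0,0,-0.475],
    [0,0,-0.475],
    [0,0,-0.475],
    [0,0,-0.475],
    [0,0,-0.475],
    [0,0,-0.475]
  ],
  "grip": 1,
  "squeeze": 25
}}

```text
time: 2.1
ee_pos: [0.4794, 0.3774, 0.2224]
eef_rot: [0.383, 0.924, 0.0, -0.0]
ft_force: [0.2, 0.6, -0.1]
width: 0.0873
grip_force: 0.0
```

```bash
python3 - <<'E'
from h import *
T=r.camera_model('wrist')['T'];im=snap('wrist','w1.png');print(np.round(T,3).tolist())
H=hsv(im);h,s,v=[H[...,i].astype(int) for i in range(3)]
b=(h>100)&(h<130)&(s>120)
n,l,stt,c=cv2.connectedComponentsWithStats(b.astype(np.uint8))
for i in range(1,n):
    if stt[i,4]>300: print(stt[i],c[i],ray('wrist',c[i],.125))
find(['jar_large'],'wrist')
E
```

```text
[[0.707, -0.677, -0.205, 0.423], [0.708, 0.676, 0.206, 0.435], [-0.0, -0.291, 0.957, 0.385], [0.0, 0.0, 0.0, 1.0]]
[ 221  164   59   60 2722] [250.26047024 193.94673035] [0.47786646 0.37942621 0.125     ]
wrist jar_large [0.4788 0.3733 0.0025] 0.56
```

View pics/w1.png

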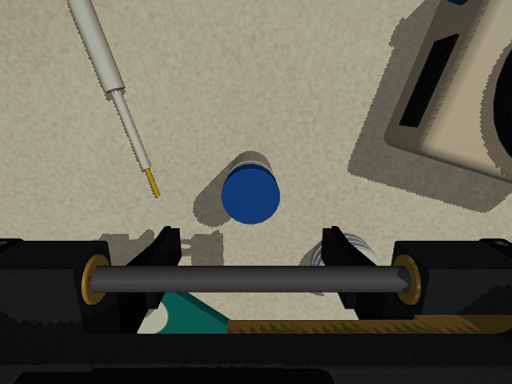

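The wrist view shows the blue lid at (250,194), centred between the fingers, so I go straight down.

>>> {"name": "arm_command", "arguments": {
  "xyz": [
    [0,0,-0.03],
    [0,0,-0.06],
    [0,0,-0.09],
    [0,0,-0.11],
    [0,0,-0.12],
    [0,0,-0.128],
    [0,0,-0.128],
    [0,0,-0.128]
  ],
  "rot": [
    [0,0,0],
    [0,0,0],
    [0,0,0],
    [0,0,0],
    [0,0,0],
    [0,0,0],
    [0,0,0],
    [0,0,0]
  ]
}}

```text
time: 2.87
ee_pos: [0.4803, 0.3773, 0.0956]
eef_rot: [0.383, 0.924, 0.001, 0.0]
ft_force: [0.2, -0.6, 0.2]
width: 0.0871
grip_force: 0.0
```

>>> {"name": "arm_command", "arguments": {
  "xyz": [
    [0,0,0],
    [0,0,0],
    [0,0,0],
    [0,0,0],
    [0,0,0],
    [0,0,0],
    [0,0,0],
    [0,0,0]
  ],
  "rot": [
    [0,0,0],
    [0,0,0],
    [0,0,0],
    [0,0,0],
    [0,0,0],
    [0,0,0],
    [0,0,0],
    [0,0,0]
  ],
  "grip": 0.4,
  "squeeze": 25
}}

```text
time: 3.53
ee_pos: [0.4802, 0.3766, 0.0947]
eef_rot: [0.383, 0.924, 0.0, 0.0]
ft_force: [-0.1, -0.2, 2.5]
width: 0.0555
grip_force: 25.0
```

>>> {"name": "arm_command", "arguments": {
  "xyz": [
    [0,0,0.02],
    [0,0,0.05],
    [0,-0.01,0.07],
    [0.005,-0.035,0.07],
    [0.01,-0.065,0.07],
    [0.016,-0.1,0.07],
    [0.021,-0.135,0.07],
    [0.026,-0.17,0.07],
    [0.031,-0.205,0.07],
    [0.036,-0.235,0.07],
    [0.04,-0.257,0.07],
    [0.041,-0.266,0.07],
    [0.041,-0.268,0.065],
    [0.041,-0.268,0.05],
    [0.041,-0.268,0.035],
    [0.041,-0.268,0.027],
    [0.041,-0.268,0.023],
    [0.041,-0.268,0.021],
    [0.041,-0.268,0.02],
    [0.041,-0.268,0.02]
  ],
  "rot": [
    [0,0,0],
    [0,0,0],
    [0,0,0],
    [0,0,0],
    [0,0,0],
    [0,0,0],
    [0,0,0],
    [0,0,0],
    [0,0,0],
    [0,0,0],
    [0,0,0],
    [0,0,0],
    [0,0,0],
    [0,0,0],
    [0,0,0],
    [0,0,0],
    [0,0,0],
    [0,0,0],
    [0,0,0],
    [0,0,0]
  ]
}}

```text
time: 5.2
ee_pos: [0.5214, 0.109, 0.1151]
eef_rot: [0.383, 0.924, 0.0, 0.0]
ft_force: [-0.6, 0.4, -2.4]
width: 0.0552
grip_force: 25.0
```

>>> {"name": "arm_command", "arguments": {
  "xyz": [
    [0,0,-0.001],
    [0,0,-0.001],
    [0,0,-0.001]
  ],
  "rot": [
    [0,0,0],
    [0,0,0],
    [0,0,0]
  ]
}}

```text
time: 5.45
ee_pos: [0.5218, 0.1088, 0.1147]
eef_rot: [0.383, 0.924, 0.001, 0.001]
ft_force: [-1.8, -0.6, 6.0]
width: 0.0554
grip_force: 25.0
```

>>> {"name": "arm_command", "arguments": {
  "xyz": [
    [0,0,0],
    [0,0,0],
    [0,0,0],
    [0,0,0],
    [0,0,0]
  ],
  "rot": [
    [0,0,0],
    [0,0,0],
    [0,0,0],
    [0,0,0],
    [0,0,0]
  ],
  "grip": 0.95
}}

```text
time: 5.87
ee_pos: [0.5211, 0.1086, 0.1135]
eef_rot: [0.383, 0.924, 0.0, 0.0]
ft_force: [-0.2, -0.7, 0.3]
width: 0.0787
grip_force: 0.0
```

>>> {"name": "arm_command", "arguments": {
  "xyz": [
    [0,0,0.02],
    [0,0,0.05],
    [0,0,0.09],
    [0.03,-0.03,0.11],
    [0.06,-0.05,0.11],
    [0.08,-0.065,0.11],
    [0.1,-0.0768,0.11],
    [0.1,-0.0768,0.11],
    [0.1,-0.0768,0.11]
  ],
  "rot": [
    [0,0,0],
    [0,0,0],
    [0,0,0],
    [0,0,0],
    [0,0,0],
    [0,0,0],
    [0,0,0],
    [0,0,0],
    [0,0,0]
  ]
}}

```text
time: 6.62
ee_pos: [0.6214, 0.0308, 0.2229]
eef_rot: [0.384, 0.923, -0.001, -0.0]
ft_force: [-0.9, 1.0, -0.5]
width: 0.0828
grip_force: 0.0
```

```bash
cat >> h.py <<'E'
def wl(z,fn,orange=False):
    im=snap('wrist',fn);H=hsv(im);h,s,v=[H[...,i].astype(int) for i in range(3)]
    b=(h>3)&(h<18)&(s>150) if orange else (h>100)&(h<130)&(s>120)
    n,l,S,c=cv2.connectedComponentsWithStats(b.astype(np.uint8))
    for i in range(1,n):
        if S[i,4]>300: print(S[i],c[i].round(),ray('wrist',c[i],z).round(4))
    st()
E
python3 - <<'E'
from h import *
wl(.12,'w2.png',True); find(['jar_opened','jar_large'],'wrist',n=1)
E
```

```text
[ 229  167   49   51 1985] [253. 192.] [0.6214 0.0351 0.12  ]
{'time': 6.667, 'joint_positions': [-0.452, 0.336, 0.419, 1.491, -0.138, 1.345, 0.762], 'ee_pos': [0.621, 0.032, 0.223], 'eef_rot': [0.383, 0.924, -0.0, -0.0], 'width': 0.082, 'grip_force': 0.0, 'ft_force': [-0.608, -0.084, 0.165]}
wrist jar_opened [0.6266 0.0316 0.0211] 0.63
wrist jar_large [0.5188 0.1089 0.0205] 0.91
```

View pics/w2.png

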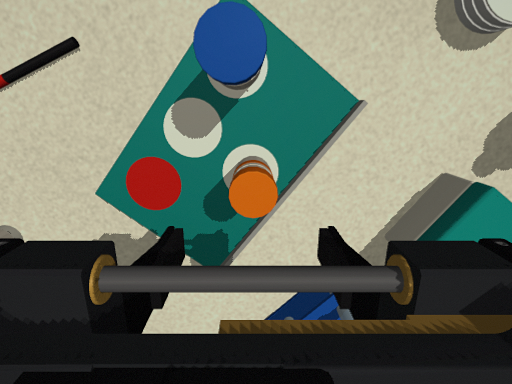

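The large jar stands upright on the end mark at (230,45). The orange lid at (253,192) is between the fingers, with nothing near them.

>>> {"name": "arm_command", "arguments": {
  "xyz": [
    [0.002,0.002,-0.03],
    [0.002,0.002,-0.06],
    [0.002,0.002,-0.09],
    [0.002,0.002,-0.115],
    [0.002,0.002,-0.127],
    [0.002,0.002,-0.134],
    [0.002,0.002,-0.134],
    [0.002,0.002,-0.134]
  ],
  "rot": [
    [0,0,0],
    [0,0,0],
    [0,0,0],
    [0,0,0],
    [0,0,0],
    [0,0,0],
    [0,0,0],
    [0,0,0]
  ]
}}

```text
time: 7.43
ee_pos: [0.6237, 0.0341, 0.0909]
eef_rot: [0.383, 0.924, 0.001, 0.001]
ft_force: [0.2, 0.6, 0.0]
width: 0.0826
grip_force: 0.0
```

>>> {"name": "arm_command", "arguments": {
  "xyz": [
    [0,0,0],
    [0,0,0],
    [0,0,0],
    [0,0,0],
    [0,0,0],
    [0,0,0],
    [0,0,0],
    [0,0,0]
  ],
  "rot": [
    [0,0,0],
    [0,0,0],
    [0,0,0],
    [0,0,0],
    [0,0,0],
    [0,0,0],
    [0,0,0],
    [0,0,0]
  ],
  "grip": 0.3,
  "squeeze": 25
}}

```text
time: 8.1
ee_pos: [0.6231, 0.0337, 0.0896]
eef_rot: [0.383, 0.924, -0.0, 0.0]
ft_force: [-1.0, -0.4, 1.5]
width: 0.0473
grip_force: 25.0
```

>>> {"name": "arm_command", "arguments": {
  "xyz": [
    [0,0,0.015],
    [0,0,0.025],
    [-0.01,-0.002,0.025],
    [-0.03,-0.005,0.025],
    [-0.055,-0.008,0.025],
    [-0.075,-0.011,0.025],
    [-0.087,-0.013,0.025],
    [-0.092,-0.014,0.025],
    [-0.092,-0.014,0.018],
    [-0.092,-0.014,0.01],
    [-0.092,-0.014,0.005],
    [-0.092,-0.014,0.002],
    [-0.092,-0.014,0],
    [-0.092,-0.014,-0.0005],
    [-0.092,-0.014,-0.0005]
  ],
  "rot": [
    [0,0,0],
    [0,0,0],
    [0,0,0],
    [0,0,0],
    [0,0,0],
    [0,0,0],
    [0,0,0],
    [0,0,0],
    [0,0,0],
    [0,0,0],
    [0,0,0],
    [0,0,0],
    [0,0,0],
    [0,0,0],
    [0,0,0]
  ]
}}

```text
time: 9.35
ee_pos: [0.5318, 0.0193, 0.0896]
eef_rot: [0.383, 0.924, -0.0, 0.0]
ft_force: [-4.0, -1.5, 7.6]
width: 0.0475
grip_force: 25.0
```

>>> {"name": "arm_command", "arguments": {
  "xyz": [
    [0,0,0],
    [0,0,0],
    [0,0,0],
    [0,0,0],
    [0,0,0]
  ],
  "rot": [
    [0,0,0],
    [0,0,0],
    [0,0,0],
    [0,0,0],
    [0,0,0]
  ],
  "grip": 0.8
}}

```text
time: 9.77
ee_pos: [0.5312, 0.0198, 0.0889]
eef_rot: [0.383, 0.924, -0.0, -0.0]
ft_force: [0.4, 0.6, 0.7]
width: 0.0672
grip_force: 0.0
```

>>> {"name": "arm_command", "arguments": {
  "xyz": [
    [0,0,0.02],
    [0,0,0.05],
    [0,0,0.09],
    [-0.005,-0.015,0.125],
    [-0.015,-0.05,0.134],
    [-0.026,-0.09,0.134],
    [-0.037,-0.13,0.134],
    [-0.049,-0.17,0.134],
    [-0.06,-0.21,0.134],
    [-0.071,-0.25,0.134],
    [-0.081,-0.285,0.134],
    [-0.086,-0.304,0.134],
    [-0.088,-0.311,0.134],
    [-0.088,-0.311,0.134],
    [-0.088,-0.311,0.134]
  ],
  "rot": [
    [0,0,0],
    [0,0,0],
    [0,0,0],
    [0,0,0],
    [0,0,0],
    [0,0,0],
    [0,0,0],
    [0,0,0],
    [0,0,0],
    [0,0,0],
    [0,0,0],
    [0,0,0],
    [0,0,0],
    [0,0,0],
    [0,0,0]
  ],
  "grip": 0.95
}}

```text
time: 11.02
ee_pos: [0.4436, -0.2903, 0.2229]
eef_rot: [0.383, 0.924, 0.0, -0.0]
ft_force: [1.5, 0.6, 0.3]
width: 0.0828
grip_force: 0.0
```

```bash
python3 - <<'E'
from h import *
wl(.1,'w3.png'); find(['jar_medium','jar_small'],'wrist',n=1)
snap('top','top1.png'); find(['jar_opened','jar_large'],'top')
E
```

```text
[ 226  164   46   48 1698] [249. 188.] [ 0.4428 -0.29    0.1   ]
[  0 219  33  24 369] [ 12. 232.] [ 0.2979 -0.505   0.1   ]
[181 247  25  19 381] [193. 257.] [ 0.4554 -0.3892  0.1   ]
{'time': 11.067, 'joint_positions': [-0.144, 0.127, 0.698, 1.743, -0.085, 1.302, 1.36], 'ee_pos': [0.444, -0.29, 0.223], 'eef_rot': [0.382, 0.924, 0.0, -0.0], 'width': 0.083, 'grip_force': 0.0, 'ft_force': [0.745, 0.254, -0.347]}
wrist jar_medium [ 0.4445 -0.2887 -0.0027] 0.8
wrist jar_small [ 0.4654 -0.4258  0.0031] 0.86
top jar_opened [0.5292 0.0125 0.0215] 0.66
top jar_large [0.5211 0.1102 0.0215] 0.68
```

View pics/w3.png

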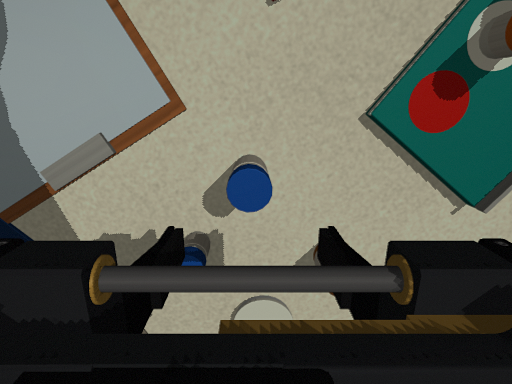

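View pics/top1.png

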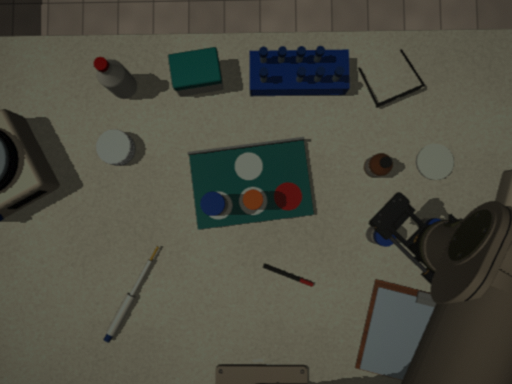

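Wrist view: the blue lid at (249,188) is centred, and the small jar at (193,257) is clear of the finger. The top view shows the large jar at (213,203) and the opened jar at (252,201), both on their marks. The freed mark behind is at (248,166).

>>> {"name": "arm_command", "arguments": {
  "xyz": [
    [0,0.001,-0.035],
    [0,0.001,-0.07],
    [0,0.001,-0.105],
    [0,0.001,-0.13],
    [0,0.001,-0.145],
    [0,0.001,-0.154],
    [0,0.001,-0.154],
    [0,0.001,-0.154]
  ],
  "rot": [
    [0,0,0],
    [0,0,0],
    [0,0,0],
    [0,0,0],
    [0,0,0],
    [0,0,0],
    [0,0,0],
    [0,0,0]
  ]
}}

```text
time: 11.98
ee_pos: [0.4434, -0.2902, 0.0696]
eef_rot: [0.383, 0.924, -0.0, 0.0]
ft_force: [-0.0, 0.6, -0.2]
width: 0.0829
grip_force: 0.0
```

>>> {"name": "arm_command", "arguments": {
  "xyz": [
    [0,0,0],
    [0,0,0],
    [0,0,0],
    [0,0,0],
    [0,0,0],
    [0,0,0],
    [0,0,0],
    [0,0,0]
  ],
  "rot": [
    [0,0,0],
    [0,0,0],
    [0,0,0],
    [0,0,0],
    [0,0,0],
    [0,0,0],
    [0,0,0],
    [0,0,0]
  ],
  "grip": 0.3,
  "squeeze": 25
}}

```text
time: 12.65
ee_pos: [0.4432, -0.2903, 0.0692]
eef_rot: [0.383, 0.924, 0.0, 0.0]
ft_force: [-0.5, -0.8, 2.4]
width: 0.0478
grip_force: 25.0
```

```bash
python3 - <<'E'
from h import *
im=cv2.imread('pics/top1.png')[:,:,::-1].copy();H=hsv(im)
h,s,v=[H[...,i].astype(int) for i in range(3)]
for n,M,p,z,R in(('behind',(s<60)&(v>70),(248,166),.02,18),('opened',(h>6)&(h<16)&(s>150),(252,201),.117,13),('large',(h>105)&(h<130)&(s>130),(213,203),.142,17)):
    uv,k=blob(M,p,R);print(n,uv.round(1),k,ray('top',uv,z).round(4))
E
```

```text
behind [248.3 165.8] 618 [0.6208 0.0305 0.02  ]
opened [252.5 199.3] 313 [0.5308 0.0184 0.117 ]
large [212.3 203.2] 445 [0.5216 0.1093 0.142 ]
```

>>> {"name": "arm_command", "arguments": {
  "xyz": [
    [0,0,0.02],
    [0,0,0.055],
    [0,0,0.09],
    [0.01,0.018,0.12],
    [0.025,0.045,0.14],
    [0.044,0.08,0.14],
    [0.063,0.115,0.14],
    [0.082,0.15,0.14],
    [0.101,0.185,0.14],
    [0.12,0.22,0.14],
    [0.14,0.253,0.14],
    [0.158,0.284,0.14],
    [0.17,0.308,0.14],
    [0.1755,0.318,0.14],
    [0.1775,0.321,0.14],
    [0.1775,0.321,0.12],
    [0.1775,0.321,0.095],
    [0.1775,0.321,0.07],
    [0.1775,0.321,0.05],
    [0.1775,0.321,0.04]
  ],
  "rot": [
    [0,0,0],
    [0,0,0],
    [0,0,0],
    [0,0,0],
    [0,0,0],
    [0,0,0],
    [0,0,0],
    [0,0,0],
    [0,0,0],
    [0,0,0],
    [0,0,0],
    [0,0,0],
    [0,0,0],
    [0,0,0],
    [0,0,0],
    [0,0,0],
    [0,0,0],
    [0,0,0],
    [0,0,0],
    [0,0,0]
  ]
}}

```text
time: 14.32
ee_pos: [0.6187, 0.0287, 0.1064]
eef_rot: [0.384, 0.923, -0.001, -0.001]
ft_force: [-0.3, 0.2, -1.1]
width: 0.0475
grip_force: 25.0
```

>>> {"name": "arm_command", "arguments": {
  "xyz": [
    [0,0,-0.008],
    [0,0,-0.014],
    [0,0,-0.018],
    [0,0,-0.02],
    [0,0,-0.02],
    [0,0,-0.02]
  ],
  "rot": [
    [0,0,0],
    [0,0,0],
    [0,0,0],
    [0,0,0],
    [0,0,0],
    [0,0,0]
  ]
}}

```text
time: 14.82
ee_pos: [0.621, 0.0307, 0.0898]
eef_rot: [0.383, 0.924, 0.0, 0.0]
ft_force: [0.6, -0.1, -1.2]
width: 0.047
grip_force: 25.0
```

>>> {"name": "arm_command", "arguments": {
  "xyz": [
    [0,0,-0.001],
    [0,0,-0.001],
    [0,0,-0.001]
  ],
  "rot": [
    [0,0,0],
    [0,0,0],
    [0,0,0]
  ]
}}

```text
time: 15.07
ee_pos: [0.6213, 0.0307, 0.0892]
eef_rot: [0.383, 0.924, 0.0, 0.001]
ft_force: [-1.2, -0.1, 5.0]
width: 0.0474
grip_force: 25.0
```

>>> {"name": "arm_command", "arguments": {
  "xyz": [
    [0,0,0],
    [0,0,0],
    [0,0,0],
    [0,0,0],
    [0,0,0]
  ],
  "rot": [
    [0,0,0],
    [0,0,0],
    [0,0,0],
    [0,0,0],
    [0,0,0]
  ],
  "grip": 0.8
}}

```text
time: 15.48
ee_pos: [0.6206, 0.0309, 0.0879]
eef_rot: [0.383, 0.924, 0.0, -0.0]
ft_force: [-0.4, 0.1, 0.3]
width: 0.0674
grip_force: 0.0
```

>>> {"name": "arm_command", "arguments": {
  "xyz": [
    [0,0,0.02],
    [0,0,0.05],
    [0,0,0.09],
    [-0.005,-0.015,0.125],
    [-0.015,-0.045,0.134],
    [-0.028,-0.082,0.134],
    [-0.041,-0.12,0.134],
    [-0.054,-0.158,0.134],
    [-0.067,-0.196,0.134],
    [-0.08,-0.234,0.134],
    [-0.093,-0.272,0.134],
    [-0.106,-0.31,0.134],
    [-0.119,-0.348,0.134],
    [-0.132,-0.386,0.134],
    [-0.144,-0.42,0.134],
    [-0.152,-0.443,0.134],
    [-0.155,-0.452,0.134],
    [-0.155,-0.452,0.134],
    [-0.155,-0.452,0.134],
    [-0.155,-0.452,0.134]
  ],
  "rot": [
    [0,0,0],
    [0,0,0],
    [0,0,0],
    [0,0,0],
    [0,0,0],
    [0,0,0],
    [0,0,0],
    [0,0,0],
    [0,0,0],
    [0,0,0],
    [0,0,0],
    [0,0,0],
    [0,0,0],
    [0,0,0],
    [0,0,0],
    [0,0,0],
    [0,0,0],
    [0,0,0],
    [0,0,0],
    [0,0,0]
  ],
  "grip": 0.9
}}

```text
time: 17.15
ee_pos: [0.467, -0.4194, 0.2219]
eef_rot: [0.382, 0.924, 0.001, -0.0]
ft_force: [0.2, -0.0, 0.3]
width: 0.0784
grip_force: 0.0
```

```bash
python3 - <<'E'
from h import *
wl(.075,'w4.png'); find(['jar_small'],'wrist',n=1)
E
```

```text
[   0  110   92  136 7190] [ 33. 186.] [ 0.3005 -0.5922  0.075 ]
[ 230  163   36   38 1034] [248. 181.] [ 0.4646 -0.42    0.075 ]
[146 305  40  29 796] [167. 322.] [ 0.5233 -0.6262  0.075 ]
{'time': 17.2, 'joint_positions': [0.127, 0.393, 0.707, 1.487, -0.259, 1.356, 1.639], 'ee_pos': [0.467, -0.419, 0.222], 'eef_rot': [0.382, 0.924, 0.001, -0.0], 'width': 0.079, 'grip_force': 0.0, 'ft_force': [0.162, 0.686, -0.566]}
wrist jar_small [ 0.4611 -0.4259  0.0041] 0.96
```

View pics/w4.png

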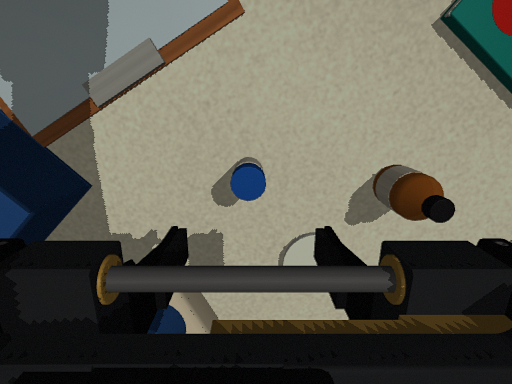

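The small jar's lid at (248,181) is between the fingers. The amber bottle at (415,195) and the blue box at (40,190) are outside the gripper's footprint.

>>> {"name": "arm_command", "arguments": {
  "xyz": [
    [0,0,-0.035],
    [0,0,-0.07],
    [0,0,-0.105],
    [0,0,-0.135],
    [0,0,-0.16],
    [0,0,-0.173],
    [0,0,-0.178],
    [0,0,-0.178],
    [0,0,-0.178]
  ],
  "rot": [
    [0,0,0],
    [0,0,0],
    [0,0,0],
    [0,0,0],
    [0,0,0],
    [0,0,0],
    [0,0,0],
    [0,0,0],
    [0,0,0]
  ]
}}

```text
time: 18.0
ee_pos: [0.4665, -0.4215, 0.0455]
eef_rot: [0.383, 0.924, -0.0, 0.001]
ft_force: [0.4, 0.1, -1.0]
width: 0.0783
grip_force: 0.0
```

>>> {"name": "arm_command", "arguments": {
  "xyz": [
    [0,0,0],
    [0,0,0],
    [0,0,0],
    [0,0,0],
    [0,0,0],
    [0,0,0],
    [0,0,0],
    [0,0,0]
  ],
  "rot": [
    [0,0,0],
    [0,0,0],
    [0,0,0],
    [0,0,0],
    [0,0,0],
    [0,0,0],
    [0,0,0],
    [0,0,0]
  ],
  "grip": 0.25,
  "squeeze": 20
}}

```text
time: 18.67
ee_pos: [0.4656, -0.4213, 0.0441]
eef_rot: [0.383, 0.924, 0.0, 0.0]
ft_force: [-0.3, 0.0, 0.4]
width: 0.0394
grip_force: 20.0
```

>>> {"name": "arm_command", "arguments": {
  "xyz": [
    [0,0,0.02],
    [0,0,0.055],
    [0,0,0.09],
    [0.003,0.015,0.12],
    [0.01,0.045,0.14],
    [0.018,0.083,0.14],
    [0.026,0.121,0.14],
    [0.034,0.159,0.14],
    [0.043,0.197,0.14],
    [0.052,0.235,0.14],
    [0.06,0.273,0.14],
    [0.067,0.308,0.14],
    [0.073,0.334,0.14],
    [0.076,0.347,0.14],
    [0.077,0.3515,0.14],
    [0.077,0.3515,0.12],
    [0.077,0.3515,0.095],
    [0.077,0.3515,0.07],
    [0.077,0.3515,0.05],
    [0.077,0.3515,0.04]
  ],
  "rot": [
    [0,0,0],
    [0,0,0],
    [0,0,0],
    [0,0,0],
    [0,0,0],
    [0,0,0],
    [0,0,0],
    [0,0,0],
    [0,0,0],
    [0,0,0],
    [0,0,0],
    [0,0,0],
    [0,0,0],
    [0,0,0],
    [0,0,0],
    [0,0,0],
    [0,0,0],
    [0,0,0],
    [0,0,0],
    [0,0,0]
  ]
}}

```text
time: 20.33
ee_pos: [0.5409, -0.0718, 0.0817]
eef_rot: [0.384, 0.923, -0.001, -0.001]
ft_force: [-1.2, -0.4, -0.8]
width: 0.0392
grip_force: 20.0
```

>>> {"name": "arm_command", "arguments": {
  "xyz": [
    [0,0,-0.008],
    [0,0,-0.014],
    [0,0,-0.018],
    [0,0,-0.02],
    [0,0,-0.0205],
    [0,0,-0.0205]
  ],
  "rot": [
    [0,0,0],
    [0,0,0],
    [0,0,0],
    [0,0,0],
    [0,0,0],
    [0,0,0]
  ]
}}

```text
time: 20.83
ee_pos: [0.5431, -0.0699, 0.0642]
eef_rot: [0.383, 0.924, 0.0, 0.0]
ft_force: [0.1, 0.1, -0.5]
width: 0.0395
grip_force: 20.0
```

>>> {"name": "arm_command", "arguments": {
  "xyz": [
    [0,0,-0.001],
    [0,0,-0.001],
    [0,0,-0.001]
  ],
  "rot": [
    [0,0,0],
    [0,0,0],
    [0,0,0]
  ]
}}

```text
time: 21.08
ee_pos: [0.5434, -0.0701, 0.064]
eef_rot: [0.383, 0.924, 0.0, 0.001]
ft_force: [-2.9, -1.0, 8.4]
width: 0.0397
grip_force: 20.0
```

>>> {"name": "arm_command", "arguments": {
  "xyz": [
    [0,0,0],
    [0,0,0],
    [0,0,0],
    [0,0,0],
    [0,0,0]
  ],
  "rot": [
    [0,0,0],
    [0,0,0],
    [0,0,0],
    [0,0,0],
    [0,0,0]
  ],
  "grip": 0.75
}}

```text
time: 21.5
ee_pos: [0.5427, -0.0696, 0.0626]
eef_rot: [0.383, 0.924, 0.0, 0.0]
ft_force: [0.1, 0.8, 0.6]
width: 0.0622
grip_force: 0.0
```

>>> {"name": "arm_command", "arguments": {
  "xyz": [
    [0,0,0.02],
    [0,0,0.05],
    [0,0,0.09],
    [0,0,0.125],
    [0,-0.02,0.15],
    [-0.01,-0.055,0.16],
    [-0.02,-0.09,0.16],
    [-0.03,-0.13,0.16],
    [-0.04,-0.17,0.16],
    [-0.05,-0.21,0.16],
    [-0.05,-0.24,0.16],
    [-0.05,-0.25,0.16],
    [-0.05,-0.25,0.16],
    [-0.05,-0.25,0.16]
  ],
  "rot": [
    [0,0,0],
    [0,0,0],
    [0,0,0],
    [0,0,0],
    [0,0,0],
    [0,0,0],
    [0,0,0],
    [0,0,0],
    [0,0,0],
    [0,0,0],
    [0,0,0],
    [0,0,0],
    [0,0,0],
    [0,0,0]
  ]
}}

```text
time: 22.67
ee_pos: [0.4927, -0.3192, 0.2222]
eef_rot: [0.383, 0.924, 0.0, -0.0]
ft_force: [0.5, -0.2, 0.9]
width: 0.0655
grip_force: 0.0
```

```bash
python3 - <<'E'
from h import *
im=snap('top','top2.png');snap('scene','scene2.png');H=hsv(im)
h,s,v=[H[...,i].astype(int) for i in range(3)]
B=(h>105)&(h<130)&(s>130)
for n,M,p,z,R in(('opened',(h>6)&(h<16)&(s>150),(252,201),.117,13),('large',B,(213,203),.142,17),('medium',B,(247,161),.117,15),('small',B,(289,194),.092,15)):
    uv,k=blob(M,p,R);print(n,uv.round(1),k,ray('top',uv,z).round(4))
find(['amber_bottle','dish_stack'],'top',n=1); st()
E
```

```text
opened [252.5 199.3] 313 [0.5308 0.0184 0.117 ]
large [212.4 203.2] 446 [0.5216 0.1093 0.142 ]
medium [247.9 160.7] 301 [0.6214 0.0286 0.117 ]
small [289.5 194.5] 193 [ 0.5426 -0.0695  0.092 ]
top amber_bottle [ 0.6147 -0.2945  0.0014] 0.81
top dish_stack [0.6756 0.3776 0.0041] 0.78
{'time': 22.867, 'joint_positions': [-0.09, 0.288, 0.716, 1.599, -0.194, 1.327, 1.44], 'ee_pos': [0.493, -0.318, 0.223], 'eef_rot': [0.382, 0.924, 0.0, -0.0], 'width': 0.065, 'grip_force': 0.0, 'ft_force': [0.345, 0.558, -0.363]}
```

View pics/top2.png

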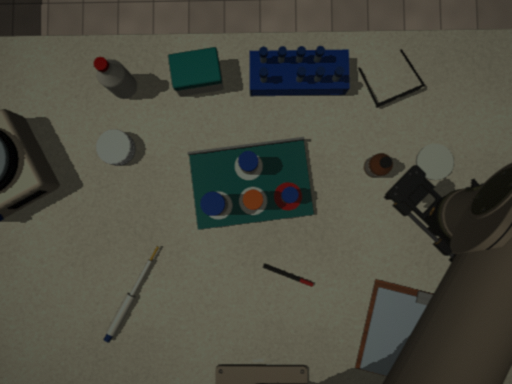

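View pics/scene2.png

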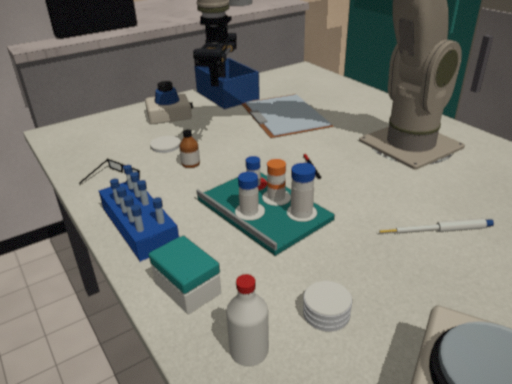

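Both views show all four jars upright on their marks, within about 2 mm: large (212,203), opened (252,199), small (289,194), medium behind (248,161). The bottle and the dishes haven't moved, so I'm handing in.

```bash
python3 -c "
from bench import r
print(r.close_job())"
```

```text
the job is handed in; nothing more can be done
None
```

The job is handed in at about 23 s: the last pictures show all four jars upright, released and within about 2 mm of their marks, with the amber bottle and dish stack where they stood; no verdict was returned.

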